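Put the brass check weights back in their case

ROBOT

A 7-joint arm with a two-finger parallel gripper is mounted at the origin on a cart in front of the work surface, level with it; the furniture and walls round the work are solid. World frame = base frame: x ahead of the robot, y to its left, z up, the work surface at z = 0. Lengths are in m, angles in rad, forces in N, time in s.
With the tool pointing down it reaches from about 0.4 to 0.85 m from the base axis. Payload 4.4 kg.
Tool frame: the origin (TCP) lies midway between the tips of the shut fingers; the grasp point (between the pads) lies 19 mm behind it; z points along the fingers, y is the line along which they close (so a half turn about z gives the same grasp; the last joint's range is limited). The gripper opens to 94 mm and grips with 3 to 60 N. Pads are 16 mm wide; open, the fingers measure 119 mm over their backs; the gripper's body (75 mm by 177 mm) begins 78 mm behind the grasp point.
Start: joints at [-1.299, 0.628, 0.038, 1.517, -0.027, 0.996, -0.02], TCP at [0.215, 0.613, 0.205] pointing down, gripper open.
Joint ranges: [-3.06, 3.06], [-0.37, 2.12], [-1.25, 1.32], [0.18, 2.47], [-1.1, 4.24], [0.23, 1.98], [-2.94, 2.94]. Speed limits (rad/s): [2.57, 2.57, 3.14, 3.14, 3.14, 3.14, 3.14].

INTERFACE

Orientations are given as [roll, pitch, yaw] about the fixed x, y, z axes, in that order (R = Rz(yaw) Ry(pitch) Rx(roll)).
In Python, from station import * gives the robot as it stands.
- The arm moves only by the shell command python3 -m creep 'ROWS' [OPENING] [FORCE]. ROWS is JSON, a list of rows, each an object of numbers: "dx", "dy", "dz": the shift along the tool's x, y, z in mm; "twist": the turn about the tool's z in rad. In form: [{"dx": .., "dy": .., "dz": .., "twist": ..}, ...]. A call has 1 to 10 rows; each row shifts and turns the commanded pose from where the row before left it, along the tool's axes as they then stand; what a row does not reach is not made up. A row lasts 1/10 s, in which the tool goes at most 50 mm and 8.59 degrees, less where a joint would pass 70% of its speed; a pose out of reach is approached as far as the arm can. A call with a gripper value outside its range is refused whole. OPENING is the opening, from 0 (shut) to 1 (fully open), set as the call begins (- or left out, the last holds). The fingers move at their own pace and stop on an object; FORCE is the grip in N (left out, the last holds). Time passes only in rows, so rows that do not move let the fingers close. It gives the time, the measured TCP pose, the force, the opening and the grip force at its end, in the units of the state.
- get_obs(): the state, without advancing time (a new reading comes with each control period).
- capture(name): name is "scene" or "top"; returns the picture (420x560x3 uint8, red, green, blue); there is no depth.
- get_calibration(name): a dict with "vertical_fov" (degrees; the focal length in pixels is half the picture's height over the tangent of half this angle, whatever the lens; pixels are square), "cx", "cy" (the principal point, pixels), "k1" (the pictures are not rectified: a ray, as slopes to the right and down, at radius r is drawn at 1 + k1 r^2 times it, then the intrinsics apply), "rvec" (rotation vector, rad) and "tvec" (3), from world to camera coordinates, as OpenCV has them. Camera axes: x right, y down, z forward; pixel columns grow to the right and rows downward; lengths in m; the calibration is good to about 2 mm. A picture is of the moment at which its call begins. get_calibration takes no time and is no camera call.
- hand_in(): hands the job in; it is judged then, once.
The state is a dict: "time_s": time; "q": joint angles; "joint_vel": joint speeds; "tau": joint torques, N m; "eef_pos": TCP position; "ee_rot": TCP orientation; "force": force on the tool from outside, world axes, zero at the start; "moment": the same for the moment, N m; "width": finger opening in m; "finger_force": force on a finger pad.
Only numpy, scipy, OpenCV 4.12 (cv2) and the standard library are available. Lean on these libraries where they do the work, as an engineer would, in place of code of your own. Each camera call takes 0.05 s, during which the arm holds its last target. There are 200 camera calls.

TASK

The balance check is finished: put the three brass weights back into their wooden case, lowering each one gently and upright into the well that is bored to its size, and then put the wooden cover on the case so that it sits fully down on the base all round. The two grey steel weights belong to another set: leave them standing where they are, and keep the arm clear of the tall blue and grey tester at the left end of the bench and the long machine behind the work.

Things in the scene. Friction and masses are not known exactly. Their poses are not given: they have to be found in the camera images.
- case: Base of a pale wooden weight case, fixed to the bench. Plinth 205 (x) x 106 (y) x 8 mm; on it a block, top 171 x 72 mm at 26 mm height, edges bevelled out to 183 x 84 mm. In its top, along x at y = 0, three round wells with green floors at 16 mm height (10 mm deep), mouths chamfered 4 mm. Origin under the plinth's centre at bench height; x runs from the small to the large well, z up.
- lid: Pale wooden cover with brass corners, on the bench open side down; 197 (x) x 98 (y) x 80 mm, hollow 189 x 90 x 76 mm, about 0.3 kg. Origin: centre of its underside, x along its length. Black bar handle along x on its roof: 80 long, 14 wide, 94 to 106 mm above the origin. It goes over the case's block (3 mm play each side), either way round, and rests on the plinth, origin 8 mm above the case's.
- weight_500: Largest brass weight, 500 g, gold-coloured: round body 45 mm in diameter, narrowing to a knob, 62 mm high, standing. Origin: centre of its foot, z up. Grip round the straight lowest 35 mm, fingertips more than 10 mm above the foot so that they clear the block. Its well: at x = +50.5 mm of the case, bore 50 mm.
- weight_200: Middle brass weight, 200 g, gold-coloured: round body 35 mm in diameter, narrowing to a knob, 48 mm high, standing. Origin: centre of its foot, z up. Grip round the straight lowest 27 mm, fingertips more than 10 mm above the foot. Its well: at x = -8.5 mm of the case, bore 40 mm.
- weight_100: Smallest brass weight, 100 g, gold-coloured: round body 28 mm in diameter, narrowing to a knob, 38 mm high, standing. Origin: centre of its foot, z up. Grip round the straight lowest 21 mm, fingertips more than 10 mm above the foot. Its well: at x = -59 mm of the case, bore 33 mm.
- steel_200: Plain grey steel weight of another set, same shape and size as the middle brass one: body 35 mm in diameter, 48 mm high. Not to be moved. Origin at the centre of its foot, z up.
- steel_100: Plain grey steel weight of another set, same shape and size as the smallest brass one: body 28 mm in diameter, 38 mm high. Not to be moved. Origin at the centre of its foot, z up.
There are look-alikes about, which are no part of the job. What is shaped like the weight_500 but pink is not meant.

How it is judged:
On the way:
1. all three brass weights stand in their own wells of the case (x of weight_100 in the frame of case between -0.067 and -0.051 m and y of weight_100 in the frame of case between -0.008 and 0.008 m and z of weight_100 in the frame of case between 0.012 and 0.02 m and angle between each of weight_100, weight_200, weight_500's own z axis and vertical below 0.12 rad and x of weight_200 in the frame of case between -0.0165 and -0.0005 m and y of weight_200 in the frame of case between -0.008 and 0.008 m and z of weight_200 in the frame of case between 0.012 and 0.02 m and x of weight_500 in the frame of case between 0.0425 and 0.0585 m and y of weight_500 in the frame of case between -0.008 and 0.008 m and z of weight_500 in the frame of case between 0.012 and 0.02 m), for 0.2 s.
At the end, for the whole second after the job is handed in: Brass weights upright (0.12 rad), each on the floor of its own well (8 mm sideways, 4 mm in height); cover level (0.04 rad), down on the plinth (3 mm), centred (8 mm), aligned (0.1 rad), either way round; all at rest; steel weights upright within 20 mm of their starts (all of step 1 and x of lid in the frame of case between -0.008 and 0.008 m and y of lid in the frame of case between -0.008 and 0.008 m and z of lid in the frame of case between 0.005 and 0.011 m and angle between the x axis of lid and the x axis of case, either way round below 0.1 rad and angle between lid's own z axis and vertical below 0.04 rad and linear speed of each of weight_100, weight_200, weight_500, lid below 0.02 m/s and distance of each of steel_200, steel_100 from where it was at the start of the episode below 0.02 m and angle between each of steel_200, steel_100's own z axis and vertical below 0.15 rad); the robot touches nothing.
It fails at once if a steel weight of the other set is shifted by more than 20 mm or knocked over (distance of any of steel_200, steel_100 from where it was at the start of the episode above 0.02 m or angle between any of steel_200, steel_100's own z axis and vertical above 0.3 rad).
It fails at once if a brass weight is dropped or slammed into the case (over 60 N) (contact force between any of weight_100, weight_200, weight_500 and case above 60 N).
It also fails if it takes over 122 s, if anything falls off the work surface, if the arm or the gripper's body presses on something with over 40 N, if the wrist force passes 120 N, or if a joint passes its speed limit or range.

## Working session

There is one attempt and no reset: what is moved stays moved. The work goes in short steps, Python scripts to look and compute and a shell command to move; the robot and the scene stay as the last step left them, time stands still between calls to the robot, and variables do not carry over. Pictures are saved under pics/ and viewed, at most 14 in all, crops included, and the job is handed in when it is done.

```bash
mkdir -p pics; ls; python3 - <<'E'
from station import *
import cv2
for n in("scene","top"):
    im=capture(n); cv2.imwrite(f"pics/{n}0.png",im[...,::-1]); print(n,get_calibration(n))
o=get_obs(); print(o)
E
```

```text
pics
scene {'vertical_fov': 51.133296805144994, 'cx': 287.15769469249483, 'cy': 213.31856398865756, 'k1': 0.0012796030153897548, 'rvec': array([ 0.89666475, -2.42750021,  1.20261093]), 'tvec': array([0.38232772, 0.24823315, 0.59542339])}
top {'vertical_fov': 52.62834048021815, 'cx': 280.14625580927236, 'cy': 204.57675545473884, 'k1': -0.11511255672456733, 'rvec': array([ 2.19108319, -2.15022536,  0.16037359]), 'tvec': array([-0.05072481,  0.52040555,  0.84748294])}
{'time_s': 0.1, 'q': array([-1.29879665,  0.6292352 ,  0.03843192,  1.51823643, -0.02698441,
        0.99629125, -0.01998279]), 'joint_vel': array([ 0.00064057, -0.00215722, -0.00086996, -0.00154204,  0.00034436,
        0.00129465,  0.00032274]), 'tau': array([ 4.05070226e-03, -5.50804138e+01,  1.14720929e+00, -1.87119251e+01,
       -5.22695587e-02,  1.93136127e-02,  7.39345933e-05]), 'eef_pos': array([0.21519325, 0.61272951, 0.20466788]), 'ee_rot': array([-3.13994011e+00,  2.03049717e-05,  2.80382979e+00]), 'force': array([-0.15905666,  0.00834128, -0.15456348]), 'moment': array([ 0.05038629, -0.0269894 , -0.00056563]), 'finger_force': 0.0, 'width': 0.0940976498430567}
```

View pics/scene0.png

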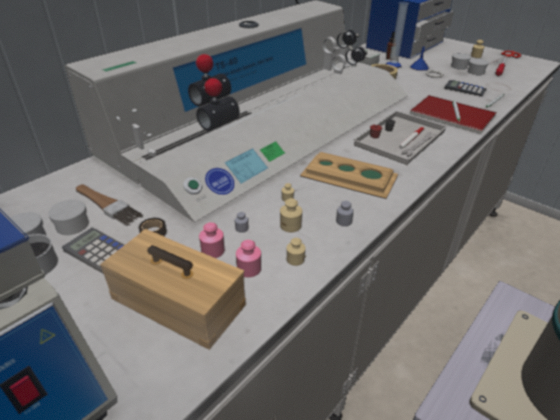

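View pics/top0.png

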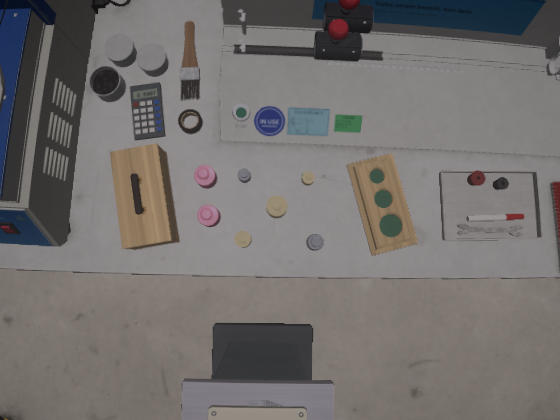

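The scene shows the case, the lid and three gold weights: top pixels (277,207), (243,239) and (308,178). The grey weights are at (244,175) and (315,242), and the pink look-alikes at (205,176) and (208,215). I'll enlarge this area to confirm and measure.

```bash
cat > h.py <<'E'
import numpy as np, cv2
from station import *
C={n:get_calibration(n) for n in("scene","top")}
def K(n):
    c=C[n]; f=210/np.tan(np.radians(c["vertical_fov"])/2)
    return np.array([[f,0,c["cx"]],[0,f,c["cy"]],[0,0,1.]]),np.array([c["k1"],0,0,0,0.])
def proj(n,P):
    k,d=K(n); return cv2.projectPoints(np.array(P,float).reshape(-1,1,3),C[n]["rvec"],C[n]["tvec"],k,d)[0][:,0]
def ray(n,px):
    k,d=K(n); u=cv2.undistortPoints(np.array(px,float).reshape(-1,1,2),k,d)[:,0]
    R=cv2.Rodrigues(C[n]["rvec"])[0]; t=C[n]["tvec"]
    return -R.T@t, np.c_[u,np.ones(len(u))]@R
def onz(n,px,z):
    o,D=ray(n,px); return o+D*((np.asarray(z)-o[2])/D[:,2])[:,None]
def shot(n,name,box=None,s=1):
    im=capture(n)[...,::-1]
    if box: x0,y0,x1,y1=box; im=cv2.resize(im[y0:y1,x0:x1],None,fx=s,fy=s,interpolation=cv2.INTER_CUBIC)
    cv2.imwrite("pics/"+name,im); return im
E
python3 - <<'E'
from h import *
print(proj("top",[[0,0,0],[.215,.613,.205],[.6,0,0]]).round(1), proj("scene",[[0,0,0],[.215,.613,.205]]).round(1))
im=cv2.imread("pics/top0.png"); cv2.imwrite("pics/ct.png",cv2.resize(im[130:280,100:300],None,fx=4,fy=4,interpolation=cv2.INTER_CUBIC))
cv2.imwrite("pics/ct2.png",cv2.resize(im[140:265,285:435],None,fx=4.6,fy=4.6,interpolation=cv2.INTER_CUBIC))
im=cv2.imread("pics/scene0.png"); cv2.imwrite("pics/cs.png",cv2.resize(im[150:290,190:400],None,fx=3.8,fy=3.8,interpolation=cv2.INTER_CUBIC))
px=[[277,207],[243,239],[308,178],[244,175],[315,242]]
print(onz("top",px,[.062,.048,.038,.038,.048]).round(4))
E
```

```text
[[255.8 453.9]
 [-87.  356. ]
 [261.5 170. ]] [[569.2 396.5]
 [-89.7 824.1]]
[[ 0.5126 -0.034   0.062 ]
 [ 0.448   0.0331  0.048 ]
 [ 0.5774 -0.0978  0.038 ]
 [ 0.5808  0.0353  0.038 ]
 [ 0.4446 -0.1123  0.048 ]]
```

View pics/ct.png

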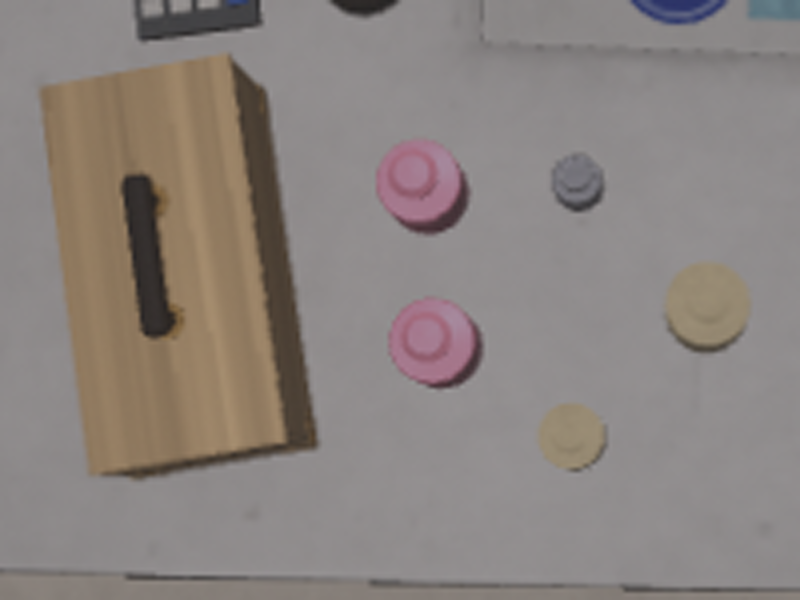

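View pics/ct2.png

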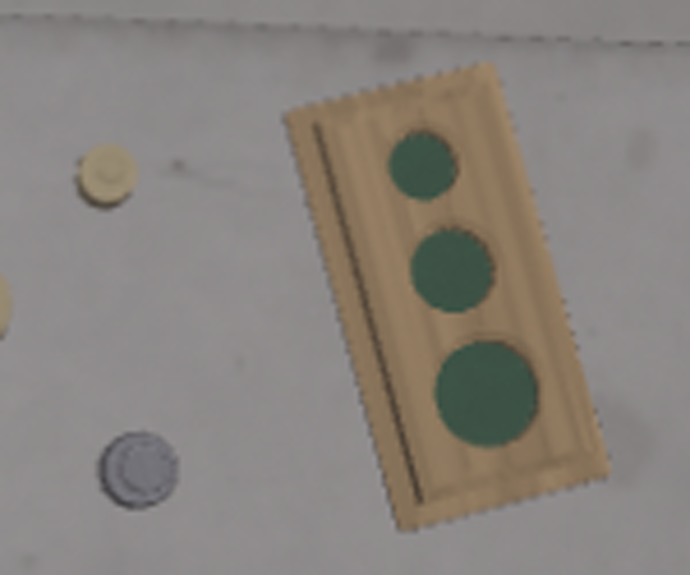

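View pics/cs.png

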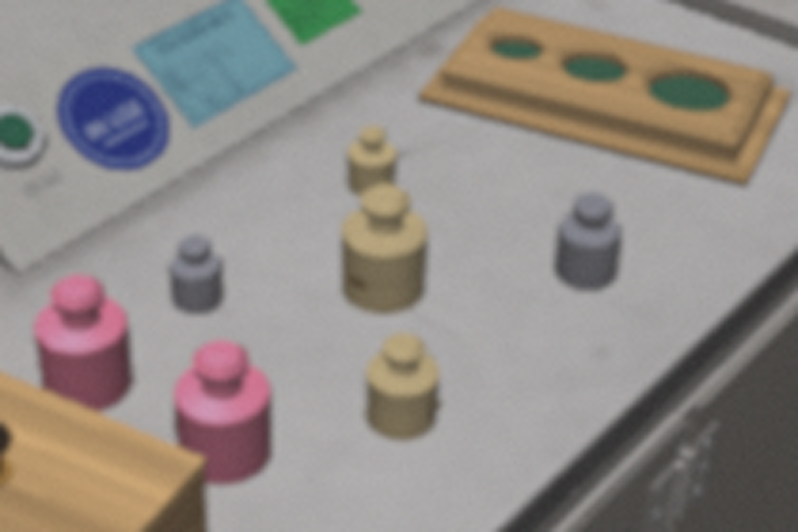

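Confirmed in the enlarged crops: weight_500 is the large gold one at (277,207), weight_200 the middle one at (243,239), and weight_100 the small one at (308,178). The case's small well is farthest from the robot. Next I'll take precise measurements.

```bash
cat > m.py <<'E'
from h import *
from scipy.optimize import least_squares
def cyl(x,y,D,h):
    a=np.linspace(0,2*np.pi,60); c=np.c_[x+D/2*np.cos(a),y+D/2*np.sin(a)]
    return np.r_[np.c_[c,0*a],np.c_[c,0*a+h]]
def gold(n,im,ctr,r):
    hsv=cv2.cvtColor(im,cv2.COLOR_BGR2HSV); m=((hsv[...,0]>15)&(hsv[...,0]<35)&(hsv[...,1]>50)).astype(np.uint8)
    Y,X=np.mgrid[:420,:560]; m[(X-ctr[0])**2+(Y-ctr[1])**2>r*r]=0
    return m
if __name__=="__main__":
    top=cv2.imread("pics/top0.png")
    for nm,c,D,h,r in(("500",(277,207),.045,.035,18),("200",(243,239),.035,.027,14),("100",(308,178),.028,.021,12)):
        m=gold("top",top,c,r); x,y,w,hh=cv2.boundingRect(m); b=np.array([x,y,x+w-1,y+hh-1])
        def f(p):
            q=proj("top",cyl(p[0],p[1],D,h)); return np.r_[q.min(0),q.max(0)]-b
        s=least_squares(f,[.5,0]); print(nm,b,s.x.round(4),s.fun.round(1),"scene foot/top",proj("scene",[[*s.x,0],[*s.x,h]]).round(0).tolist())
    cr=lambda p,s,o:(np.array(p)+.5)/s-.5+o
    pc=cr([[285,113],[493,63],[608,475],[403,530]],4.6,[285,140]); P=onz("top",pc,.008); print("plinth",P.round(4).tolist(),np.linalg.norm(P-np.roll(P,-1,0),axis=1).round(3),P.mean(0).round(4))
    W=onz("top",cr([[423,165],[453,270],[488,393]],4.6,[285,140]),.016); print("wells",W.round(4).tolist(),np.linalg.norm(np.diff(W,axis=0),axis=1).round(4))
    print("yaw plinth",np.degrees(np.arctan2(*(P[2]+P[3]-P[0]-P[1])[[1,0]])),"wells",np.degrees(np.arctan2(*(W[2]-W[0])[[1,0]])))
    L=onz("top",cr([[40,88],[230,55],[287,442],[90,475]],4,[100,130]),.08); print("lid",L.round(4).tolist(),np.linalg.norm(L-np.roll(L,-1,0),axis=1).round(3),L.mean(0).round(4))
    H=onz("top",cr([[137,178],[157,333]],4,[100,130]),.106); print("handle",H.round(4).tolist(),H.mean(0).round(4),np.linalg.norm(H[1]-H[0]),"yaw",np.degrees(np.arctan2(*(H[1]-H[0])[[1,0]])),np.degrees(np.arctan2(*(L[2]+L[3]-L[0]-L[1])[[1,0]])))
    print("tester edge",onz("top",[[68,245],[68,245],[65,20]],[0,.2,.2]).round(3).tolist(),"machine",onz("top",[[220,143],[430,155]],[.0,.0]).round(3).tolist(), onz("top",[[220,143],[430,155]],[.06,.06]).round(3).tolist())
    print("steel",onz("top",[[244,175],[315,242]],[.02,.03]).round(4).tolist())
E
python3 m.py
```

```text
500 [267 196 286 216] [ 0.5195 -0.0334] [-1.4 -1.6  1.4  1.6] scene foot/top [[290.0, 225.0], [291.0, 211.0]]
200 [235 231 250 246] [0.4501 0.0359] [-1.2 -1.1  1.3  1.1] scene foot/top [[295.0, 259.0], [296.0, 248.0]]
100 [302 172 313 184] [ 0.5824 -0.099 ] [-1.5 -1.3  1.4  1.3] scene foot/top [[287.0, 198.0], [287.0, 190.0]]
plinth [[0.6156, -0.1843, 0.008], [0.6428, -0.2851, 0.008], [0.4472, -0.3372, 0.008], [0.4206, -0.2392, 0.008]] [0.104 0.202 0.102 0.203] [ 0.5316 -0.2615  0.008 ]
wells [[0.5907, -0.2482, 0.016], [0.5413, -0.2618, 0.016], [0.4842, -0.2777, 0.016]] [0.0512 0.0593]
yaw plinth -164.68806380872314 wells -164.52433764416082
lid [[0.6156, 0.3049, 0.08], [0.6338, 0.2088, 0.08], [0.4416, 0.1703, 0.08], [0.4231, 0.2668, 0.08]] [0.098 0.196 0.098 0.196] [0.5285 0.2377 0.08  ]
handle [[0.5655, 0.2434, 0.106], [0.4909, 0.2291, 0.106]] [0.5282 0.2362 0.106 ] 0.07597712414517467 yaw -169.17352799172033 -168.7461301525491
tester edge [[0.428, 0.416, 0.0], [0.425, 0.32, 0.2], [0.837, 0.368, 0.2]] machine [[0.658, 0.092, 0.0], [0.644, -0.375, 0.0]] [[0.642, 0.085, 0.06], [0.629, -0.352, 0.06]]
steel [[0.5843, 0.0364, 0.02], [0.4453, -0.1142, 0.03]]
```

```bash
cat > go.py <<'E'
import sys,numpy as np
from station import *
from scipy.spatial.transform import Rotation as Ro
def go(x,y,z,yawdeg=None):
    o=get_obs(); R=Ro.from_euler("xyz",o["ee_rot"]).as_matrix(); d=R.T@(np.array([x,y,z])-o["eef_pos"])*1000
    tw=0 if yawdeg is None else -((np.radians(yawdeg)-o["ee_rot"][2]+np.pi)%(2*np.pi)-np.pi)
    print("d mm",d.round(1),"twist",round(tw,3),"| pos",o["eef_pos"].round(4),"rot",o["ee_rot"].round(3),"t",round(o["time_s"],1),"w",round(o["width"],4),"F",o["force"].round(1),"ff",round(o["finger_force"],1),"q",o["q"].round(2))
a=[float(v) for v in sys.argv[1:]]; go(*a)
E
python3 go.py .4501 .0359 .2 -164.6
```

```text
d mm [-412.8 -466.4    5.4] twist -0.607 | pos [0.2152 0.6127 0.2047] rot [-3.14   0.     2.804] t 0.1 w 0.0941 F [-0.2  0.  -0.2] ff 0.0 q [-1.3   0.63  0.04  1.52 -0.03  1.   -0.02]
```

```bash
R='{"dx":-20.6,"dy":-23.3}'; python3 -m creep '[{"dx":-10,"dy":-11},{"dx":-20.6,"dy":-23.3},{"dx":-20.6,"dy":-23.3},{"dx":-20.6,"dy":-23.3},{"dx":-20.6,"dy":-23.3},{"dx":-20.6,"dy":-23.3},{"dx":-20.6,"dy":-23.3},{"dx":-20.6,"dy":-23.3},{"dx":-20.6,"dy":-23.3},{"dx":-20.6,"dy":-23.3}]' && python3 -m creep '[{"dx":-20.6,"dy":-23.3},{"dx":-20.6,"dy":-23.3},{"dx":-20.6,"dy":-23.3},{"dx":-20.6,"dy":-23.3},{"dx":-20.6,"dy":-23.3},{"dx":-20.6,"dy":-23.3},{"dx":-20.6,"dy":-23.3},{"dx":-20.6,"dy":-23.3},{"dx":-20.6,"dy":-23.3},{"dx":-10,"dy":-11}]' && python3 -m creep '[{"twist":-0.12},{"twist":-0.12},{"twist":-0.12},{"twist":-0.12},{"twist":-0.12},{"dx":0},{"dx":0},{"dx":0}]' 0.75; python3 go.py .4501 .0359 .08 -164.6
```

```text
d mm [-412.8 -466.2  125.4] twist -0.607 | pos [0.2152 0.6127 0.2047] rot [-3.14   0.     2.804] t 0.1 w 0.0941 F [-0.2  0.  -0.2] ff 0.0 q [-1.3   0.63  0.04  1.52 -0.03  1.   -0.02]invalid input
```

```bash
python3 -m creep '[{"dx":-10,"dy":-11,"dz":0,"twist":0},{"dx":-20,"dy":-22,"dz":0,"twist":0}]'
```

```text
time_s: 0.3
eef_pos: [0.231, 0.5733, 0.2046]
ee_rot: [3.141, -0.001, 2.807]
force: [0.2, 0.0, -0.6]
width: 0.0939
finger_force: 0.0
```

```bash
python3 -m creep '[{"dx":-21,"dy":-24,"dz":0,"twist":0},{"dx":-21,"dy":-24,"dz":0,"twist":0},{"dx":-21,"dy":-24,"dz":0,"twist":0},{"dx":-21,"dy":-24,"dz":0,"twist":0},{"dx":-21,"dy":-24,"dz":0,"twist":0},{"dx":-21,"dy":-24,"dz":0,"twist":0},{"dx":-21,"dy":-24,"dz":0,"twist":0},{"dx":-21,"dy":-24,"dz":0,"twist":0},{"dx":-21,"dy":-24,"dz":0,"twist":0},{"dx":-21,"dy":-24,"dz":0,"twist":0}]' && python3 -m creep '[{"dx":-21,"dy":-24,"dz":0,"twist":0},{"dx":-21,"dy":-24,"dz":0,"twist":0},{"dx":-21,"dy":-24,"dz":0,"twist":0},{"dx":-21,"dy":-24,"dz":0,"twist":0},{"dx":-21,"dy":-24,"dz":0,"twist":0},{"dx":-21,"dy":-24,"dz":0,"twist":0},{"dx":-21,"dy":-24,"dz":0,"twist":0},{"dx":-11,"dy":-12,"dz":0,"twist":0},{"dx":-5,"dy":-5,"dz":0,"twist":0},{"dx":0,"dy":0,"dz":0,"twist":0}]' && python3 -m creep '[{"dx":0,"dy":0,"dz":0,"twist":-0.12},{"dx":0,"dy":0,"dz":0,"twist":-0.12},{"dx":0,"dy":0,"dz":0,"twist":-0.12},{"dx":0,"dy":0,"dz":0,"twist":-0.12},{"dx":0,"dy":0,"dz":0,"twist":-0.12},{"dx":0,"dy":0,"dz":0,"twist":0},{"dx":0,"dy":0,"dz":0,"twist":0}]' 0.75; python3 go.py .4501 .0359 .08 -164.6
```

```text
time_s: 1.3
eef_pos: [0.3515, 0.2748, 0.2053]
ee_rot: [-3.141, -0.0, 2.804]
force: [1.0, -0.1, -0.6]
width: 0.094
finger_force: 0.0
time_s: 2.3
eef_pos: [0.4439, 0.0471, 0.2053]
ee_rot: [-3.141, -0.0, 2.802]
force: [0.0, 0.1, -0.2]
width: 0.0941
finger_force: 0.0
time_s: 3.0
eef_pos: [0.4434, 0.0485, 0.2054]
ee_rot: [3.141, -0.0, -2.881]
force: [-0.4, -0.3, -0.1]
width: 0.0704
finger_force: 0.0
d mm [ -3.2 -14.  125.4] twist -0.008 | pos [0.4434 0.0485 0.2054] rot [ 3.141 -0.    -2.881] t 3.0 w 0.0704 F [-0.4 -0.3 -0.1] ff 0.0 q [-0.14  0.34 -0.04  2.06  0.02  0.74  1.64]
```

```bash
python3 -m creep '[{"dx":-3,"dy":-14,"dz":0,"twist":0},{"dx":0,"dy":0,"dz":25,"twist":0},{"dx":0,"dy":0,"dz":30,"twist":0},{"dx":0,"dy":0,"dz":30,"twist":0},{"dx":0,"dy":0,"dz":30,"twist":0},{"dx":0,"dy":0,"dz":10,"twist":0},{"dx":0,"dy":0,"dz":0,"twist":0},{"dx":0,"dy":0,"dz":0,"twist":0}]'; python3 - <<'E'
from h import *
shot("top","t1.png",(170,110,370,260),4)
E
python3 go.py .4501 .0359 .013 -164.6
```

```text
time_s: 3.8
eef_pos: [0.4509, 0.0351, 0.0812]
ee_rot: [-3.141, 0.001, -2.88]
force: [-0.5, 0.2, -0.4]
width: 0.0705
finger_force: 0.0
d mm [ 1.1  1.1 68.5] twist -0.007 | pos [0.4513 0.0351 0.0815] rot [-3.141e+00  2.000e-03 -2.880e+00] t 3.9 w 0.0709 F [ 0.7 -0.3  0.9] ff 0.0 q [-0.12  0.57 -0.03  2.17  0.04  0.41  1.66]
```

View pics/t1.png

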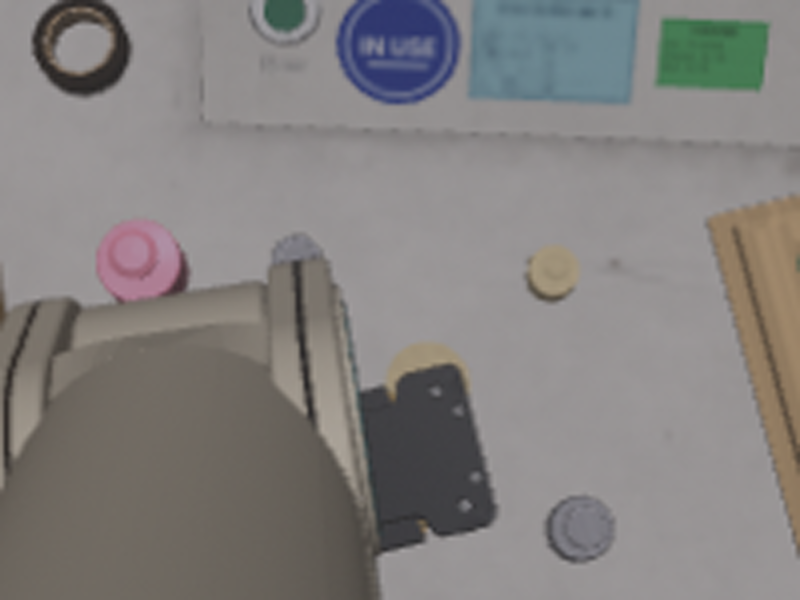

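The view is mostly the arm over weight_200. The gripper body stays above the neighbours (steel_100 at about (244,172), weight_500 at (277,200)), and nothing is disturbed.

```bash
python3 -m creep '[{"dx":1,"dy":1,"dz":20,"twist":0},{"dx":0,"dy":0,"dz":20,"twist":0},{"dx":0,"dy":0,"dz":15,"twist":0},{"dx":0,"dy":0,"dz":10,"twist":0},{"dx":0,"dy":0,"dz":3,"twist":0},{"dx":0,"dy":0,"dz":0,"twist":0},{"dx":0,"dy":0,"dz":0,"twist":0}]'; python3 go.py .4501 .0359 .013; python3 -m creep '[{"dx":0,"dy":0,"dz":0,"twist":0},{"dx":0,"dy":0,"dz":0,"twist":0},{"dx":0,"dy":0,"dz":0,"twist":0},{"dx":0,"dy":0,"dz":0,"twist":0},{"dx":0,"dy":0,"dz":0,"twist":0},{"dx":0,"dy":0,"dz":0,"twist":0},{"dx":0,"dy":0,"dz":0,"twist":0},{"dx":0,"dy":0,"dz":0,"twist":0}]' 0.2 15; python3 go.py .4501 .0359 .013
```

```text
time_s: 4.55
eef_pos: [0.4499, 0.0356, 0.0132]
ee_rot: [3.142, 0.002, -2.88]
force: [-0.0, -1.2, 0.2]
width: 0.0709
finger_force: 0.0
d mm [-0.3  0.3  0.2] twist 0 | pos [0.4499 0.0356 0.0132] rot [ 3.142e+00  2.000e-03 -2.880e+00] t 4.5 w 0.0709 F [-0.  -1.2  0.2] ff 0.0 q [-0.09  0.71 -0.07  2.2   0.21  0.23  1.48]
time_s: 5.35
eef_pos: [0.4491, 0.0357, 0.0125]
ee_rot: [3.141, 0.0, -2.879]
force: [-0.9, 1.0, 2.3]
width: 0.0332
finger_force: 15.0
d mm [-1.  -0.1 -0.5] twist 0 | pos [0.4491 0.0357 0.0125] rot [ 3.141  0.    -2.879] t 5.3 w 0.0332 F [-0.9  1.   2.3] ff 15.0 q [-0.09  0.71 -0.08  2.21  0.21  0.23  1.48]
```

```bash
python3 -m creep '[{"dx":0,"dy":0,"dz":-10,"twist":0},{"dx":0,"dy":0,"dz":-20,"twist":0},{"dx":0,"dy":0,"dz":-25,"twist":0},{"dx":0,"dy":0,"dz":-25,"twist":0},{"dx":0,"dy":0,"dz":-15,"twist":0},{"dx":0,"dy":0,"dz":-7,"twist":0},{"dx":0,"dy":0,"dz":0,"twist":0},{"dx":0,"dy":0,"dz":0,"twist":0}]'; python3 - <<'E'
from h import *
shot("scene","s1.png",(180,120,420,300),3)
E
python3 go.py .5404 -.2605 .115 -164.6
```

```text
time_s: 6.15
eef_pos: [0.4486, 0.0353, 0.1141]
ee_rot: [3.142, -0.001, -2.88]
force: [-0.2, 0.1, -2.3]
width: 0.0333
finger_force: 15.0
d mm [ -12.1 -309.6   -1.3] twist -0.007 | pos [0.4484 0.0354 0.1138] rot [ 3.141e+00 -2.000e-03 -2.880e+00] t 6.2 w 0.0332 F [-0.   0.4 -2.1] ff 15.0 q [-0.03  0.5  -0.16  2.14  0.16  0.5   1.52]
```

View pics/s1.png

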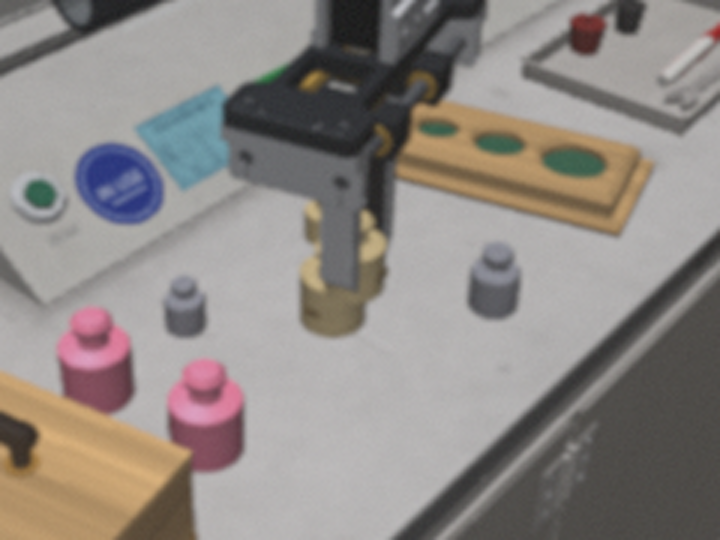

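```bash
python3 - <<'E'
from m import *
q=proj("scene",cyl(.4484,.0354,.035,.027)+[0,0,.1012])
print(((q-[180,120])*3).min(0),((q-[180,120])*3).max(0))
E
python3 -m creep '[{"dx":0,"dy":-12,"dz":0,"twist":0},{"dx":-1,"dy":-25,"dz":0,"twist":0},{"dx":-1,"dy":-30,"dz":0,"twist":0},{"dx":-1,"dy":-30,"dz":0,"twist":0},{"dx":-1,"dy":-30,"dz":0,"twist":0},{"dx":-1,"dy":-30,"dz":0,"twist":0},{"dx":-1,"dy":-30,"dz":0,"twist":0},{"dx":-1,"dy":-30,"dz":0,"twist":0},{"dx":-1,"dy":-30,"dz":0,"twist":0},{"dx":-1,"dy":-30,"dz":0,"twist":0}]';python3 -m creep '[{"dx":-1,"dy":-20,"dz":0,"twist":-0.007},{"dx":-2,"dy":-13,"dz":0,"twist":0},{"dx":0,"dy":0,"dz":0,"twist":0},{"dx":0,"dy":0,"dz":0,"twist":0}]'
python3 go.py .5404 -.2605 .06 -164.6
```

```text
[322.66443762 228.27488987] [387.52392991 305.36591301]
time_s: 7.2
eef_pos: [0.5288, -0.2319, 0.1133]
ee_rot: [3.141, -0.002, -2.88]
force: [0.4, 0.4, -2.7]
width: 0.0334
finger_force: 15.0
time_s: 7.6
eef_pos: [0.5405, -0.2597, 0.1138]
ee_rot: [3.14, -0.001, -2.872]
force: [-0.0, 0.9, -2.1]
width: 0.0333
finger_force: 15.0
d mm [ 0.3 -0.9 53.8] twist 0.001 | pos [ 0.5405 -0.2597  0.1138] rot [ 3.140e+00 -1.000e-03 -2.872e+00] t 7.6 w 0.0333 F [-0.   0.9 -2.1] ff 15.0 q [ 0.53  0.67 -0.21  1.74  0.19  0.75  2.07]
```

```bash
python3 -m creep '[{"dx":0,"dy":-1,"dz":15,"twist":0},{"dx":0,"dy":0,"dz":25,"twist":0},{"dx":0,"dy":0,"dz":15,"twist":0},{"dx":0,"dy":0,"dz":4,"twist":0},{"dx":0,"dy":0,"dz":0,"twist":0},{"dx":0,"dy":0,"dz":0,"twist":0}]'; python3 - <<'E'
from h import *
shot("scene","s2.png",(290,110,430,210),5)
E
python3 go.py .5404 -.2605 .029 -164.6
```

```text
time_s: 8.2
eef_pos: [0.542, -0.2616, 0.0559]
ee_rot: [-3.141, 0.001, -2.872]
force: [0.3, 0.4, -2.0]
width: 0.0332
finger_force: 15.0
d mm [ 1.4  1.7 27.2] twist 0.001 | pos [ 0.5421 -0.2617  0.0562] rot [-3.141e+00  1.000e-03 -2.872e+00] t 8.2 w 0.0333 F [-0.8  0.3 -2.5] ff 15.0 q [ 0.52  0.76 -0.19  1.78  0.22  0.63  2.05]
```

View pics/s2.png

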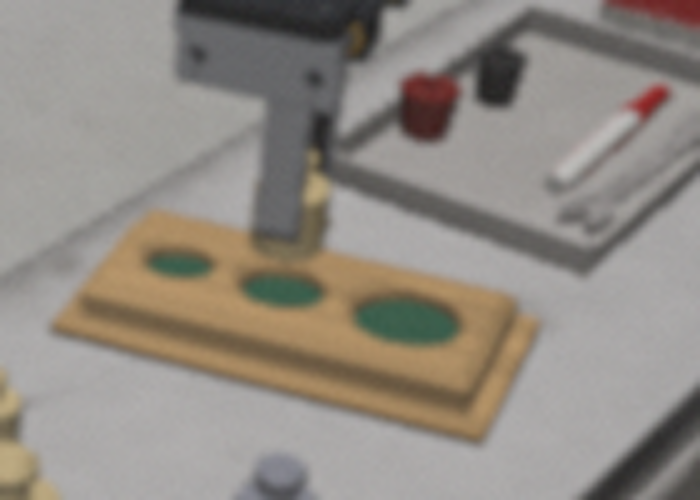

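The weight is held upright above the middle well. The wells' green floors are at about (326,163), (347,168) and (372,174). I'll check these against my case pose.

```bash
python3 - <<'E'
from m import *
im=cv2.imread("pics/s2.png"); hsv=cv2.cvtColor(im,cv2.COLOR_BGR2HSV); g=((hsv[...,0]>55)&(hsv[...,0]<95)&(hsv[...,1]>70)).astype(np.uint8)
n,_,st,ce=cv2.connectedComponentsWithStats(g)
for s in st[1:]:
    if s[4]>500: print("obs",s[0],s[1],s[0]+s[2],s[1]+s[3])
a=np.linspace(0,2*np.pi,90)
for (x,y),D in(((.4835,-.2761),.05),((.5404,-.2605),.04),((.5891,-.2470),.033)):
    for z in(.016,.022):
        q=proj("scene",np.c_[x+D/2*np.cos(a),y+D/2*np.sin(a),0*a+z]); q=(q-[290,110]+.5)*5-.5
        print(z,q.min(0).round(),q.max(0).round())
E
```

```text
obs 250 281 315 302
obs 361 305 452 339
0.016 [351. 299.] [462. 359.]
0.022 [353. 288.] [464. 348.]
0.016 [239. 275.] [326. 321.]
0.022 [241. 264.] [328. 310.]
0.016 [145. 255.] [216. 291.]
0.022 [146. 244.] [217. 280.]
```

```bash
python3 -m creep '[{"dx":1.4,"dy":1.7,"dz":0,"twist":0},{"dx":0,"dy":0,"dz":5,"twist":0},{"dx":0,"dy":0,"dz":6,"twist":0},{"dx":0,"dy":0,"dz":4,"twist":0},{"dx":0,"dy":0,"dz":3,"twist":0},{"dx":0,"dy":0,"dz":3,"twist":0},{"dx":0,"dy":0,"dz":2,"twist":0},{"dx":0,"dy":0,"dz":1,"twist":0},{"dx":0,"dy":0,"dz":0,"twist":0}]'; python3 go.py .5404 -.2605 .029 -164.6
```

```text
time_s: 9.15
eef_pos: [0.5396, -0.2604, 0.0313]
ee_rot: [3.141, -0.0, -2.872]
force: [-0.2, 0.4, -2.1]
width: 0.0332
finger_force: 15.0
d mm [-0.8 -0.3  2.3] twist 0.0 | pos [ 0.5396 -0.2604  0.0313] rot [ 3.141 -0.    -2.872] t 9.2 w 0.0332 F [-0.2  0.4 -2.1] ff 15.0 q [ 0.51  0.79 -0.17  1.79  0.23  0.58  2.04]
```

```bash
python3 -m creep '[{"dx":-0.4,"dy":0,"dz":1,"twist":0},{"dx":0,"dy":0,"dz":1,"twist":0},{"dx":0,"dy":0,"dz":0.6,"twist":0},{"dx":0,"dy":0,"dz":0.4,"twist":0},{"dx":0,"dy":0,"dz":0,"twist":0},{"dx":0,"dy":0,"dz":0,"twist":0}]'; python3 go.py .5404 -.2605 .029 -164.6
```

```text
time_s: 9.75
eef_pos: [0.54, -0.2603, 0.0286]
ee_rot: [-3.142, -0.0, -2.872]
force: [-0.3, 0.9, 0.3]
width: 0.0331
finger_force: 15.0
d mm [-0.3 -0.3 -0.4] twist 0.0 | pos [ 0.54   -0.2603  0.0286] rot [-3.142 -0.    -2.872] t 9.8 w 0.0331 F [-0.3  0.9  0.3] ff 15.0 q [ 0.51  0.8  -0.17  1.79  0.23  0.57  2.03]
```

```bash
python3 -m creep '[{"dx":0,"dy":0,"dz":0,"twist":0},{"dx":0,"dy":0,"dz":0,"twist":0},{"dx":0,"dy":0,"dz":0,"twist":0},{"dx":0,"dy":0,"dz":0,"twist":0},{"dx":0,"dy":0,"dz":-5,"twist":0},{"dx":0,"dy":0,"dz":-20,"twist":0},{"dx":0,"dy":0,"dz":-30,"twist":0},{"dx":0,"dy":0,"dz":-25,"twist":0},{"dx":0,"dy":0,"dz":-12,"twist":0},{"dx":0,"dy":0,"dz":0,"twist":0}]' 0.8;  python3 go.py .5195 -.0334 .12 -164.6
```

```text
time_s: 10.75
eef_pos: [0.5412, -0.2608, 0.1223]
ee_rot: [-3.139, 0.003, -2.873]
force: [0.4, -0.5, -0.2]
width: 0.0754
finger_force: 0.0
d mm [-39.5 225.    1.8] twist 0.0 | pos [ 0.5412 -0.2608  0.1223] rot [-3.139e+00  3.000e-03 -2.873e+00] t 10.8 w 0.0754 F [ 0.4 -0.5 -0.2] ff 0.0 q [ 0.54  0.66 -0.21  1.74  0.19  0.76  2.07]
```

```bash
python3 -m creep '[{"dx":-3,"dy":15,"dz":0,"twist":0},{"dx":-5,"dy":30,"dz":0,"twist":0},{"dx":-5,"dy":30,"dz":0,"twist":0},{"dx":-5,"dy":30,"dz":0,"twist":0},{"dx":-5,"dy":30,"dz":0,"twist":0},{"dx":-5,"dy":30,"dz":0,"twist":0},{"dx":-5,"dy":30,"dz":0,"twist":0},{"dx":-5,"dy":20,"dz":0,"twist":0},{"dx":-1.5,"dy":10,"dz":0,"twist":0},{"dx":0,"dy":0,"dz":0,"twist":0}]';python3 -m creep '[{"dx":0,"dy":0,"dz":0,"twist":0},{"dx":0,"dy":0,"dz":0,"twist":0}]'; python3 go.py .5195 -.0334 .015 -164.6
```

```text
time_s: 11.75
eef_pos: [0.5171, -0.0307, 0.1196]
ee_rot: [3.14, -0.002, -2.869]
force: [0.0, 0.1, 0.0]
width: 0.0751
finger_force: 0.0
time_s: 11.95
eef_pos: [0.518, -0.0344, 0.1201]
ee_rot: [-3.141, -0.001, -2.875]
force: [-0.2, 0.2, -0.3]
width: 0.0747
finger_force: 0.0
d mm [ -1.8   0.6 105.1] twist -0.002 | pos [ 0.518  -0.0344  0.1201] rot [-3.141e+00 -1.000e-03 -2.875e+00] t 11.9 w 0.0747 F [-0.2  0.2 -0.3] ff 0.0 q [ 0.14  0.57 -0.19  1.96  0.17  0.63  1.68]
```

```bash
python3 -m creep '[{"dx":-1.8,"dy":0.6,"dz":15,"twist":0},{"dx":0,"dy":0,"dz":25,"twist":0},{"dx":0,"dy":0,"dz":25,"twist":0},{"dx":0,"dy":0,"dz":20,"twist":0},{"dx":0,"dy":0,"dz":12,"twist":0},{"dx":0,"dy":0,"dz":6,"twist":0},{"dx":0,"dy":0,"dz":2,"twist":0},{"dx":0,"dy":0,"dz":0,"twist":0},{"dx":0,"dy":0,"dz":0,"twist":0}]';python3 go.py .5195 -.0334 .015 -164.6; python3 -m creep '[{"dx":0,"dy":0,"dz":0,"twist":0},{"dx":0,"dy":0,"dz":0,"twist":0},{"dx":0,"dy":0,"dz":0,"twist":0},{"dx":0,"dy":0,"dz":0,"twist":0},{"dx":0,"dy":0,"dz":0,"twist":0},{"dx":0,"dy":0,"dz":0,"twist":0},{"dx":0,"dy":0,"dz":0,"twist":0},{"dx":0,"dy":0,"dz":0,"twist":0}]' 0.3 30; python3 go.py .5195 -.0334 .015 -164.6
```

```text
time_s: 12.85
eef_pos: [0.5204, -0.0319, 0.0162]
ee_rot: [-3.141, 0.001, -2.873]
force: [0.3, -0.2, 0.2]
width: 0.0752
finger_force: 0.0
d mm [ 1.3 -1.2  1.2] twist 0.0 | pos [ 0.5204 -0.0319  0.0162] rot [-3.141e+00  1.000e-03 -2.873e+00] t 12.8 w 0.0752 F [ 0.3 -0.2  0.2] ff 0.0 q [ 0.09  0.75 -0.13  2.02  0.23  0.39  1.63]
time_s: 13.65
eef_pos: [0.5198, -0.0317, 0.0155]
ee_rot: [3.141, 0.0, -2.872]
force: [-0.2, 0.1, 2.8]
width: 0.0426
finger_force: 30.0
d mm [ 0.8 -1.6  0.5] twist 0.001 | pos [ 0.5198 -0.0317  0.0155] rot [ 3.141  0.    -2.872] t 13.7 w 0.0426 F [-0.2  0.1  2.8] ff 30.0 q [ 0.09  0.75 -0.13  2.02  0.23  0.39  1.63]
```

```bash
python3 -m creep '[{"dx":0,"dy":0,"dz":-8,"twist":0},{"dx":0,"dy":0,"dz":-20,"twist":0},{"dx":0,"dy":0,"dz":-25,"twist":0},{"dx":0,"dy":0,"dz":-25,"twist":0},{"dx":0,"dy":0,"dz":-20,"twist":0},{"dx":0,"dy":0,"dz":-9,"twist":0},{"dx":0,"dy":0,"dz":0,"twist":0},{"dx":0,"dy":0,"dz":0,"twist":0}]'; python3 go.py .4835 -.2761 .122 -164.6
```

```text
time_s: 14.45
eef_pos: [0.519, -0.032, 0.1217]
ee_rot: [3.141, -0.002, -2.873]
force: [0.0, 0.4, -5.8]
width: 0.0433
finger_force: 30.0
d mm [ 9.910e+01 -2.259e+02 -2.000e-01] twist 0.0 | pos [ 0.519  -0.032   0.1217] rot [ 3.141e+00 -2.000e-03 -2.873e+00] t 14.4 w 0.0433 F [ 0.   0.4 -5.8] ff 30.0 q [ 0.14  0.57 -0.19  1.96  0.17  0.63  1.68]
```

```bash
python3 -m creep '[{"dx":5,"dy":-12,"dz":0,"twist":0},{"dx":12,"dy":-27,"dz":0,"twist":0},{"dx":12,"dy":-27,"dz":0,"twist":0},{"dx":12,"dy":-27,"dz":0,"twist":0},{"dx":12,"dy":-27,"dz":0,"twist":0},{"dx":12,"dy":-27,"dz":0,"twist":0},{"dx":12,"dy":-27,"dz":0,"twist":0},{"dx":12,"dy":-27,"dz":0,"twist":0},{"dx":8,"dy":-18,"dz":0,"twist":0},{"dx":2,"dy":-7,"dz":0,"twist":0}]';python3 -m creep '[{"dx":0,"dy":0,"dz":0,"twist":0},{"dx":0,"dy":0,"dz":0,"twist":0},{"dx":0,"dy":0,"dz":0,"twist":0}]'; python3 go.py .4835 -.2761 .055 -164.6
```

```text
time_s: 15.45
eef_pos: [0.4819, -0.2797, 0.1211]
ee_rot: [3.142, -0.003, -2.877]
force: [0.6, -0.4, -5.5]
width: 0.043
finger_force: 30.0
time_s: 15.75
eef_pos: [0.4848, -0.2741, 0.1223]
ee_rot: [3.14, 0.0, -2.87]
force: [0.2, -0.6, -4.4]
width: 0.0429
finger_force: 30.0
d mm [ 1.8 -1.6 67.3] twist 0.003 | pos [ 0.4848 -0.2741  0.1223] rot [ 3.14  0.   -2.87] t 15.8 w 0.0429 F [ 0.2 -0.6 -4.4] ff 30.0 q [ 0.61  0.61 -0.22  1.86  0.2   0.69  2.12]
```

```bash
python3 -m creep '[{"dx":1.5,"dy":-1.5,"dz":15,"twist":0},{"dx":0,"dy":0,"dz":25,"twist":0},{"dx":0,"dy":0,"dz":18,"twist":0},{"dx":0,"dy":0,"dz":8,"twist":0},{"dx":0,"dy":0,"dz":0,"twist":0},{"dx":0,"dy":0,"dz":0,"twist":0}]'; python3 - <<'E'
from h import *
shot("scene","s3.png",(290,110,430,210),5)
E
python3 go.py .4835 -.2761 .0315 -164.6
```

```text
time_s: 16.35
eef_pos: [0.4842, -0.2775, 0.0571]
ee_rot: [-3.141, 0.001, -2.871]
force: [-0.1, -0.5, -4.2]
width: 0.0431
finger_force: 30.0
d mm [ 0.4  1.9 25.9] twist 0.001 | pos [ 0.4844 -0.2778  0.0574] rot [-3.141e+00  1.000e-03 -2.872e+00] t 16.4 w 0.0428 F [ 0.   0.8 -5.2] ff 30.0 q [ 0.59  0.71 -0.19  1.9   0.23  0.55  2.09]
```

View pics/s3.png

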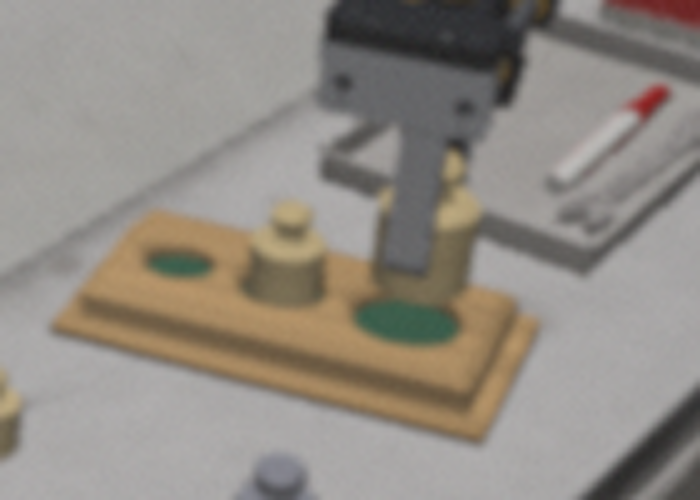

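weight_200 stands upright in the middle well (347,162), and weight_500 hangs above the large well with its body spanning columns 365–384. Lowering it now.

```bash
python3 - <<'E'
from m import *
q=(proj("scene",cyl(.4844,-.2778,.045,.035)+[0,0,.042])-[290,110]+.5)*5
print(q.min(0),q.max(0))
E
python3 -m creep '[{"dx":0.4,"dy":1.6,"dz":0,"twist":0},{"dx":0,"dy":0,"dz":5,"twist":0},{"dx":0,"dy":0,"dz":6,"twist":0},{"dx":0,"dy":0,"dz":4,"twist":0},{"dx":0,"dy":0,"dz":3,"twist":0},{"dx":0,"dy":0,"dz":3,"twist":0},{"dx":0,"dy":0,"dz":1.5,"twist":0},{"dx":0,"dy":0,"dz":0,"twist":0},{"dx":0,"dy":0,"dz":0,"twist":0}]'; python3 go.py .4835 -.2761 .0315 -164.6
```

```text
[364.3273307  183.88295468] [477.82342911 304.49403019]
time_s: 17.3
eef_pos: [0.4828, -0.2762, 0.0339]
ee_rot: [3.141, 0.0, -2.872]
force: [1.2, 0.7, -4.6]
width: 0.0431
finger_force: 30.0
d mm [-0.7 -0.1  2.4] twist 0.001 | pos [ 0.4828 -0.2762  0.0339] rot [ 3.141  0.    -2.872] t 17.3 w 0.0431 F [ 1.2  0.7 -4.6] ff 30.0 q [ 0.58  0.75 -0.17  1.91  0.25  0.5   2.08]
```

```bash
python3 -m creep '[{"dx":-0.3,"dy":0,"dz":1,"twist":0},{"dx":0,"dy":0,"dz":1,"twist":0},{"dx":0,"dy":0,"dz":0.5,"twist":0},{"dx":0,"dy":0,"dz":0.5,"twist":0},{"dx":0,"dy":0,"dz":0,"twist":0},{"dx":0,"dy":0,"dz":0,"twist":0}]'; python3 go.py .4835 -.2761 .0315 -164.6
```

```text
time_s: 17.9
eef_pos: [0.4831, -0.2764, 0.0316]
ee_rot: [-3.141, 0.0, -2.872]
force: [-1.6, 2.1, 5.3]
width: 0.0431
finger_force: 30.0
d mm [-0.5  0.1  0.1] twist 0.0 | pos [ 0.4831 -0.2764  0.0316] rot [-3.141  0.    -2.872] t 17.9 w 0.0431 F [-1.6  2.1  5.3] ff 30.0 q [ 0.58  0.75 -0.17  1.91  0.25  0.5   2.08]
```

Seated, with the force now upward. I'll release, lift, and go to weight_100.

```bash
python3 -m creep '[{"dx":0,"dy":0,"dz":0,"twist":0},{"dx":0,"dy":0,"dz":0,"twist":0},{"dx":0,"dy":0,"dz":0,"twist":0},{"dx":0,"dy":0,"dz":0,"twist":0},{"dx":0,"dy":0,"dz":-5,"twist":0},{"dx":0,"dy":0,"dz":-20,"twist":0},{"dx":0,"dy":0,"dz":-30,"twist":0},{"dx":0,"dy":0,"dz":-25,"twist":0},{"dx":0,"dy":0,"dz":-10,"twist":0},{"dx":0,"dy":0,"dz":0,"twist":0}]' 0.75;  python3 go.py .5824 -.099 .12 -164.6
```

```text
time_s: 18.9
eef_pos: [0.4838, -0.2769, 0.1223]
ee_rot: [-3.139, 0.002, -2.873]
force: [1.1, 0.5, -0.5]
width: 0.0703
finger_force: 0.0
d mm [-142.3  145.3    2.3] twist 0.0 | pos [ 0.4838 -0.2769  0.1223] rot [-3.139e+00  2.000e-03 -2.873e+00] t 18.9 w 0.0703 F [ 1.1  0.5 -0.5] ff 0.0 q [ 0.62  0.61 -0.22  1.86  0.2   0.69  2.12]
```

```bash
python3 -m creep '[{"dx":-10,"dy":10,"dz":0,"twist":0},{"dx":-20,"dy":20,"dz":0,"twist":0},{"dx":-20,"dy":20,"dz":0,"twist":0},{"dx":-20,"dy":20,"dz":0,"twist":0},{"dx":-20,"dy":20,"dz":0,"twist":0},{"dx":-20,"dy":20,"dz":0,"twist":0},{"dx":-20,"dy":20,"dz":0,"twist":0},{"dx":-12,"dy":15,"dz":0,"twist":0},{"dx":0,"dy":0,"dz":0,"twist":0},{"dx":0,"dy":0,"dz":0,"twist":0}]'; python3 go.py .5824 -.099 .0117 -164.6
```

```text
time_s: 19.9
eef_pos: [0.5802, -0.0984, 0.1197]
ee_rot: [3.141, -0.003, -2.871]
force: [-0.7, -0.9, -0.3]
width: 0.0703
finger_force: 0.0
d mm [ -2.2  -1.3 108. ] twist 0.002 | pos [ 0.5802 -0.0984  0.1197] rot [ 3.141e+00 -3.000e-03 -2.871e+00] t 19.9 w 0.0703 F [-0.7 -0.9 -0.3] ff 0.0 q [ 0.25  0.65 -0.2   1.77  0.18  0.74  1.8 ]
```

```bash
python3 -m creep '[{"dx":-2,"dy":-0.7,"dz":15,"twist":0},{"dx":0,"dy":0,"dz":25,"twist":0},{"dx":0,"dy":0,"dz":25,"twist":0},{"dx":0,"dy":0,"dz":20,"twist":0},{"dx":0,"dy":0,"dz":12,"twist":0},{"dx":0,"dy":0,"dz":7,"twist":0},{"dx":0,"dy":0,"dz":3.5,"twist":0},{"dx":0,"dy":0,"dz":0,"twist":0},{"dx":0,"dy":0,"dz":0,"twist":0},{"dx":0,"dy":0,"dz":0,"twist":0}]';python3 go.py .5824 -.099 .0117 -164.6
```

```text
time_s: 20.9
eef_pos: [0.584, -0.099, 0.0142]
ee_rot: [-3.141, 0.001, -2.872]
force: [0.4, -0.5, -0.4]
width: 0.0703
finger_force: 0.0
d mm [1.5 0.4 2.5] twist 0.0 | pos [ 0.584  -0.099   0.0142] rot [-3.141e+00  1.000e-03 -2.872e+00] t 20.9 w 0.0703 F [ 0.4 -0.5 -0.4] ff 0.0 q [ 0.22  0.81 -0.15  1.82  0.22  0.53  1.76]
```

```bash
python3 -m creep '[{"dx":1.2,"dy":0,"dz":1.5,"twist":0},{"dx":0,"dy":0,"dz":0.5,"twist":0},{"dx":0,"dy":0,"dz":0,"twist":0}]'; python3 go.py .5824 -.099 .0117; python3 -m creep '[{"dx":0,"dy":0,"dz":0,"twist":0},{"dx":0,"dy":0,"dz":0,"twist":0},{"dx":0,"dy":0,"dz":0,"twist":0},{"dx":0,"dy":0,"dz":0,"twist":0},{"dx":0,"dy":0,"dz":0,"twist":0},{"dx":0,"dy":0,"dz":0,"twist":0},{"dx":0,"dy":0,"dz":0,"twist":0},{"dx":0,"dy":0,"dz":0,"twist":0},{"dx":0,"dy":0,"dz":0,"twist":0}]' 0.1 12;python3 -m creep '[{"dx":0,"dy":0,"dz":-8,"twist":0},{"dx":0,"dy":0,"dz":-20,"twist":0},{"dx":0,"dy":0,"dz":-25,"twist":0},{"dx":0,"dy":0,"dz":-25,"twist":0},{"dx":0,"dy":0,"dz":-20,"twist":0},{"dx":0,"dy":0,"dz":-9,"twist":0},{"dx":0,"dy":0,"dz":0,"twist":0},{"dx":0,"dy":0,"dz":0,"twist":0}]'; python3 go.py .5891 -.2470 .12 -164.6
```

```text
time_s: 21.2
eef_pos: [0.5821, -0.0993, 0.0115]
ee_rot: [-3.142, -0.0, -2.872]
force: [0.6, -0.0, -0.2]
width: 0.0704
finger_force: 0.0
d mm [-0.3  0.2 -0.2] twist 0 | pos [ 0.5821 -0.0993  0.0115] rot [-3.142 -0.    -2.872] t 21.2 w 0.0704 F [ 0.6 -0.  -0.2] ff 0.0 q [ 0.22  0.81 -0.15  1.82  0.22  0.52  1.76]
time_s: 22.1
eef_pos: [0.5822, -0.0992, 0.0114]
ee_rot: [3.141, -0.0, -2.872]
force: [-0.5, 1.2, 0.2]
width: 0.0265
finger_force: 12.0
time_s: 22.9
eef_pos: [0.5816, -0.0993, 0.1179]
ee_rot: [3.141, -0.001, -2.872]
force: [-0.4, -0.2, -1.6]
width: 0.026
finger_force: 12.0
d mm [  32.1 -144.4   -2.1] twist 0.0 | pos [ 0.5816 -0.0993  0.1179] rot [ 3.141e+00 -1.000e-03 -2.872e+00] t 22.9 w 0.026 F [-0.4 -0.2 -1.6] ff 12.0 q [ 0.25  0.66 -0.2   1.77  0.18  0.74  1.79]
```

```bash
python3 -m creep '[{"dx":2,"dy":-10,"dz":0,"twist":0},{"dx":5,"dy":-22,"dz":0,"twist":0},{"dx":5,"dy":-22,"dz":0,"twist":0},{"dx":5,"dy":-22,"dz":0,"twist":0},{"dx":5,"dy":-22,"dz":0,"twist":0},{"dx":5,"dy":-22,"dz":0,"twist":0},{"dx":4,"dy":-16,"dz":0,"twist":0},{"dx":1,"dy":-8,"dz":0,"twist":0},{"dx":0,"dy":0,"dz":0,"twist":0},{"dx":0,"dy":0,"dz":0,"twist":0}]';python3 go.py .5891 -.247 .055 -164.6
```

```text
time_s: 23.9
eef_pos: [0.5897, -0.2453, 0.1182]
ee_rot: [3.14, -0.0, -2.871]
force: [-0.9, -0.5, -1.1]
width: 0.026
finger_force: 12.0
d mm [ 1.  -1.6 63.2] twist 0.001 | pos [ 0.5897 -0.2453  0.1182] rot [ 3.14  -0.    -2.871] t 23.9 w 0.026 F [-0.9 -0.5 -1.1] ff 12.0 q [ 0.48  0.72 -0.22  1.63  0.19  0.82  2.02]
```

```bash
python3 -m creep '[{"dx":1,"dy":-1.4,"dz":15,"twist":0},{"dx":0,"dy":0,"dz":25,"twist":0},{"dx":0,"dy":0,"dz":18,"twist":0},{"dx":0,"dy":0,"dz":7,"twist":0},{"dx":0,"dy":0,"dz":0,"twist":0},{"dx":0,"dy":0,"dz":0,"twist":0},{"dx":0,"dy":0,"dz":0,"twist":0}]'; python3 go.py .5891 -.247 .0275 -164.6
```

```text
time_s: 24.6
eef_pos: [0.5899, -0.2482, 0.0544]
ee_rot: [-3.141, 0.002, -2.872]
force: [-0.5, -0.5, -2.4]
width: 0.026
finger_force: 12.0
d mm [ 0.5  1.4 26.9] twist 0.001 | pos [ 0.5899 -0.2482  0.0544] rot [-3.141e+00  2.000e-03 -2.872e+00] t 24.6 w 0.026 F [-0.5 -0.5 -2.4] ff 12.0 q [ 0.47  0.8  -0.19  1.67  0.22  0.7   2.01]
```

```bash
python3 -m creep '[{"dx":0.4,"dy":1.2,"dz":0,"twist":0},{"dx":0,"dy":0,"dz":5,"twist":0},{"dx":0,"dy":0,"dz":6,"twist":0},{"dx":0,"dy":0,"dz":4,"twist":0},{"dx":0,"dy":0,"dz":3,"twist":0},{"dx":0,"dy":0,"dz":3,"twist":0},{"dx":0,"dy":0,"dz":2.5,"twist":0},{"dx":0,"dy":0,"dz":0,"twist":0},{"dx":0,"dy":0,"dz":0,"twist":0}]'; python3 go.py .5891 -.247 .0275 -164.6
```

```text
time_s: 25.5
eef_pos: [0.5884, -0.2472, 0.0299]
ee_rot: [3.142, 0.0, -2.872]
force: [0.1, 0.7, -1.5]
width: 0.0261
finger_force: 12.0
d mm [-0.7 -0.   2.4] twist 0.0 | pos [ 0.5884 -0.2472  0.0299] rot [ 3.142  0.    -2.872] t 25.5 w 0.0261 F [ 0.1  0.7 -1.5] ff 12.0 q [ 0.46  0.83 -0.18  1.68  0.23  0.65  2.  ]
```

```bash
python3 -m creep '[{"dx":-0.4,"dy":0,"dz":1,"twist":0},{"dx":0,"dy":0,"dz":0.8,"twist":0},{"dx":0,"dy":0,"dz":0.5,"twist":0},{"dx":0,"dy":0,"dz":0.3,"twist":0},{"dx":0,"dy":0,"dz":0,"twist":0},{"dx":0,"dy":0,"dz":0,"twist":0}]'; python3 go.py .5891 -.247 .0275 -164.6
```

```text
time_s: 26.1
eef_pos: [0.5888, -0.247, 0.0275]
ee_rot: [-3.142, 0.0, -2.872]
force: [0.0, 1.1, -0.1]
width: 0.0263
finger_force: 12.0
d mm [-0.3 -0.  -0. ] twist 0.0 | pos [ 0.5888 -0.247   0.0275] rot [-3.142  0.    -2.872] t 26.1 w 0.0263 F [ 0.   1.1 -0.1] ff 12.0 q [ 0.46  0.84 -0.18  1.68  0.23  0.65  2.  ]
```

```bash
python3 -m creep '[{"dx":0,"dy":0,"dz":0,"twist":0},{"dx":0,"dy":0,"dz":0,"twist":0},{"dx":0,"dy":0,"dz":0,"twist":0},{"dx":0,"dy":0,"dz":-5,"twist":0},{"dx":0,"dy":0,"dz":-20,"twist":0},{"dx":0,"dy":0,"dz":-30,"twist":0},{"dx":0,"dy":0,"dz":-40,"twist":0},{"dx":0,"dy":0,"dz":-40,"twist":0},{"dx":0,"dy":0,"dz":-30,"twist":0},{"dx":0,"dy":0,"dz":-10,"twist":0}]' 0.5;  python3 go.py .5284 .237 .2 -164.6
```

```text
time_s: 27.1
eef_pos: [0.5907, -0.2476, 0.2065]
ee_rot: [-3.138, 0.005, -2.872]
force: [-0.2, -0.3, 0.3]
width: 0.0468
finger_force: 0.0
d mm [-68.7 483.8   5. ] twist 0.0 | pos [ 0.5907 -0.2476  0.2065] rot [-3.138  0.005 -2.872] t 27.1 w 0.0468 F [-0.2 -0.3  0.3] ff 0.0 q [ 0.49  0.62 -0.24  1.55  0.16  0.99  2.05]
```

```bash
python3 -m creep '[{"dx":-2,"dy":15,"dz":0,"twist":0},{"dx":-4.3,"dy":30,"dz":0,"twist":0},{"dx":-4.3,"dy":30,"dz":0,"twist":0},{"dx":-4.3,"dy":30,"dz":0,"twist":0},{"dx":-4.3,"dy":30,"dz":0,"twist":0},{"dx":-4.3,"dy":30,"dz":0,"twist":0},{"dx":-4.3,"dy":30,"dz":0,"twist":0},{"dx":-4.3,"dy":30,"dz":0,"twist":0},{"dx":-4.3,"dy":30,"dz":0,"twist":0},{"dx":-4.3,"dy":30,"dz":0,"twist":0}]' ; python3 -m creep '[{"dx":-4.3,"dy":30,"dz":0,"twist":0},{"dx":-4.3,"dy":30,"dz":0,"twist":0},{"dx":-4.3,"dy":30,"dz":0,"twist":0},{"dx":-4.3,"dy":30,"dz":0,"twist":0},{"dx":-4.3,"dy":30,"dz":0,"twist":0},{"dx":-4.3,"dy":25,"dz":0,"twist":0.076},{"dx":-1,"dy":10,"dz":0,"twist":0},{"dx":0,"dy":0,"dz":0,"twist":0},{"dx":0,"dy":0,"dz":0,"twist":0}]'; python3 - <<'E'
from h import *
shot("scene","s4.png",(60,90,430,330),2.1)
E
python3 go.py .5284 .237 .13 -168.95
```

```text
time_s: 28.1
eef_pos: [0.5497, 0.0407, 0.2002]
ee_rot: [3.14, -0.004, -2.871]
force: [0.1, -0.5, 0.1]
width: 0.0469
finger_force: 0.0
time_s: 29.0
eef_pos: [0.529, 0.2226, 0.2014]
ee_rot: [-3.14, -0.002, -2.948]
force: [0.8, -0.1, 0.0]
width: 0.0472
finger_force: 0.0
d mm [-1.9 14.9 71.7] twist -0.001 | pos [0.5294 0.2221 0.2017] rot [-3.140e+00 -1.000e-03 -2.949e+00] t 29.1 w 0.0471 F [ 0.3 -0.6  0.5] ff 0.0 q [-0.29  0.53 -0.23  1.73  0.15  0.9   1.17]
```

View pics/s4.png

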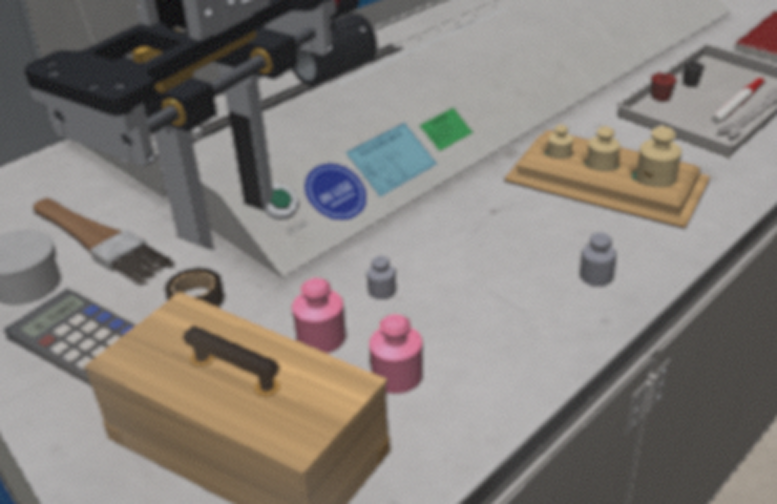

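All three brass weights stand upright in their wells (crop (560,145), (603,150) and (660,160)), and the steel weights are untouched. The lid handle runs from (190,335) to (275,372) in the crop. I'll check the handle against the prediction and descend.

```bash
python3 - <<'E'
from h import *
u=np.array([np.cos(np.radians(-168.95)),np.sin(np.radians(-168.95)),0]); c=np.array([.5284,.237,.106])
print(((proj("scene",[c-.04*u,c,c+.04*u])-[60,90]+.5)*2.1).round(0).tolist())
E
python3 -m creep '[{"dx":-1.5,"dy":14.8,"dz":0,"twist":0},{"dx":0,"dy":0,"dz":20,"twist":0},{"dx":0,"dy":0,"dz":30,"twist":0},{"dx":0,"dy":0,"dz":15,"twist":0},{"dx":0,"dy":0,"dz":7,"twist":0},{"dx":0,"dy":0,"dz":0,"twist":0},{"dx":0,"dy":0,"dz":0,"twist":0}]'; python3 go.py .5284 .237 .088 -168.95
```

```text
[[190.0, 326.0], [233.0, 345.0], [278.0, 364.0]]
time_s: 29.75
eef_pos: [0.5288, 0.2393, 0.1311]
ee_rot: [3.141, 0.001, -2.949]
force: [0.5, -0.1, -0.3]
width: 0.0471
finger_force: 0.0
d mm [ 0.9 -2.2 43.1] twist 0.0 | pos [0.5288 0.2393 0.1311] rot [ 3.141e+00  1.000e-03 -2.949e+00] t 29.8 w 0.0471 F [ 0.5 -0.1 -0.3] ff 0.0 q [-0.34  0.63 -0.21  1.79  0.18  0.75  1.12]
```

```bash
python3 -m creep '[{"dx":0.8,"dy":-2,"dz":10,"twist":0},{"dx":0,"dy":0,"dz":15,"twist":0},{"dx":0,"dy":0,"dz":10,"twist":0},{"dx":0,"dy":0,"dz":6,"twist":0},{"dx":0,"dy":0,"dz":2,"twist":0},{"dx":0,"dy":0,"dz":0,"twist":0},{"dx":0,"dy":0,"dz":0,"twist":0}]'; python3 go.py .5284 .237 .088 -168.95; python3 -m creep '[{"dx":0,"dy":0,"dz":0,"twist":0},{"dx":0,"dy":0,"dz":0,"twist":0},{"dx":0,"dy":0,"dz":0,"twist":0},{"dx":0,"dy":0,"dz":0,"twist":0},{"dx":0,"dy":0,"dz":0,"twist":0},{"dx":0,"dy":0,"dz":0,"twist":0},{"dx":0,"dy":0,"dz":0,"twist":0},{"dx":0,"dy":0,"dz":0,"twist":0}]' 0 40; python3 go.py .5284 .237 .088 -168.95
```

```text
time_s: 30.45
eef_pos: [0.5281, 0.237, 0.0878]
ee_rot: [3.141, 0.001, -2.948]
force: [0.2, 0.8, -0.4]
width: 0.047
finger_force: 0.0
d mm [-0.3 -0.1 -0.2] twist 0.0 | pos [0.5281 0.237  0.0878] rot [ 3.141e+00  1.000e-03 -2.948e+00] t 30.4 w 0.047 F [ 0.2  0.8 -0.4] ff 0.0 q [-0.34  0.69 -0.2   1.82  0.21  0.65  1.1 ]
time_s: 31.25
eef_pos: [0.5277, 0.2374, 0.0875]
ee_rot: [3.141, 0.0, -2.948]
force: [-0.6, 2.9, 0.8]
width: 0.0136
finger_force: 40.0
d mm [-0.6 -0.6 -0.5] twist 0.001 | pos [0.5277 0.2374 0.0875] rot [ 3.141  0.    -2.948] t 31.2 w 0.0136 F [-0.6  2.9  0.8] ff 40.0 q [-0.34  0.69 -0.2   1.82  0.21  0.65  1.1 ]
```

```bash
python3 -m creep '[{"dx":0,"dy":0,"dz":-5,"twist":0},{"dx":0,"dy":0,"dz":-15,"twist":0},{"dx":0,"dy":0,"dz":-25,"twist":0},{"dx":0,"dy":0,"dz":-25,"twist":0},{"dx":0,"dy":0,"dz":-25,"twist":0},{"dx":0,"dy":0,"dz":-15,"twist":0},{"dx":0,"dy":0,"dz":-5,"twist":0},{"dx":0,"dy":0,"dz":0,"twist":0},{"dx":0,"dy":0,"dz":0,"twist":0}]'; python3 - <<'E'
from h import *
shot("scene","s5.png",(60,50,430,330),2.1)
E
python3 go.py .5317 -.2627 .203 -164.6
```

```text
time_s: 32.15
eef_pos: [0.5271, 0.2359, 0.2012]
ee_rot: [-3.141, -0.002, -2.949]
force: [0.2, 0.1, -3.6]
width: 0.0137
finger_force: 40.0
d mm [  91.  -490.4   -1.2] twist -0.076 | pos [0.527  0.236  0.2011] rot [-3.141e+00 -3.000e-03 -2.949e+00] t 32.2 w 0.0135 F [ 0.3 -0.2 -3.7] ff 40.0 q [-0.32  0.54 -0.24  1.72  0.15  0.9   1.15]
```

View pics/s5.png

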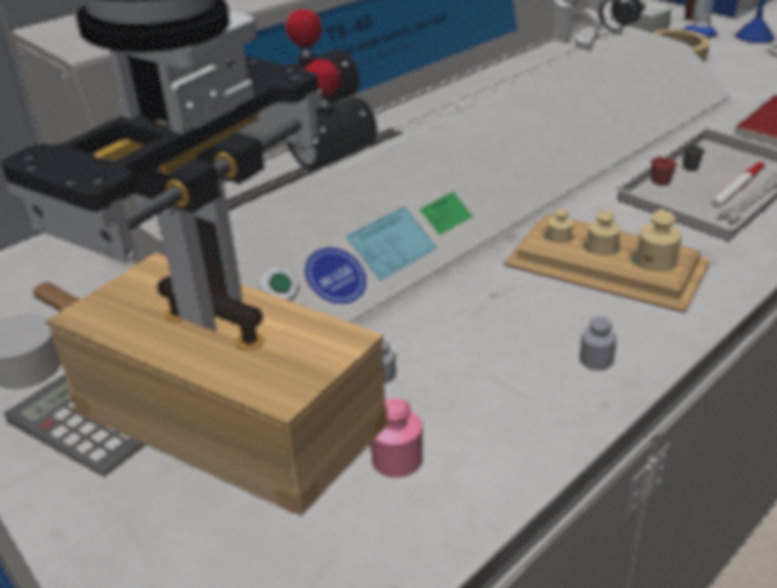

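The lid is held level and clear of everything. Moving over to the case.

```bash
python3 -m creep '[{"dx":0,"dy":0,"dz":-3,"twist":-0.038},{"dx":0,"dy":0,"dz":-2,"twist":-0.038},{"dx":3,"dy":-10,"dz":0,"twist":0},{"dx":5,"dy":-20,"dz":0,"twist":0},{"dx":7,"dy":-26,"dz":0,"twist":0},{"dx":7,"dy":-26,"dz":0,"twist":0},{"dx":7,"dy":-26,"dz":0,"twist":0},{"dx":7,"dy":-26,"dz":0,"twist":0},{"dx":7,"dy":-26,"dz":0,"twist":0},{"dx":7,"dy":-26,"dz":0,"twist":0}]'; python3 -m creep '[{"dx":7,"dy":-26,"dz":0,"twist":0},{"dx":7,"dy":-26,"dz":0,"twist":0},{"dx":7,"dy":-26,"dz":0,"twist":0},{"dx":7,"dy":-26,"dz":0,"twist":0},{"dx":7,"dy":-26,"dz":0,"twist":0},{"dx":7,"dy":-26,"dz":0,"twist":0},{"dx":7,"dy":-26,"dz":0,"twist":0},{"dx":7,"dy":-26,"dz":0,"twist":0},{"dx":7,"dy":-26,"dz":0,"twist":0},{"dx":5,"dy":-20,"dz":0,"twist":0}]'; python3 go.py .5317 -.2627 .203 -164.6
```

```text
time_s: 33.2
eef_pos: [0.5282, 0.042, 0.2066]
ee_rot: [-3.141, -0.002, -2.874]
force: [-0.4, 0.1, -2.6]
width: 0.0139
finger_force: 40.0
time_s: 34.2
eef_pos: [0.5294, -0.2217, 0.2064]
ee_rot: [-3.142, -0.002, -2.876]
force: [0.8, 0.4, -2.8]
width: 0.0135
finger_force: 40.0
d mm [  8.5 -40.2   3.4] twist -0.003 | pos [ 0.5294 -0.2217  0.2064] rot [-3.142e+00 -2.000e-03 -2.876e+00] t 34.2 w 0.0135 F [ 0.8  0.4 -2.8] ff 40.0 q [ 0.5   0.53 -0.23  1.73  0.15  0.91  2.04]
```

```bash
python3 -m creep '[{"dx":5,"dy":-20,"dz":0,"twist":0},{"dx":2,"dy":-10,"dz":0,"twist":0},{"dx":0,"dy":0,"dz":0,"twist":0},{"dx":0,"dy":0,"dz":0,"twist":0},{"dx":0,"dy":0,"dz":0,"twist":0}]';  python3 go.py .5317 -.2627 .125 -164.6
```

```text
time_s: 34.7
eef_pos: [0.5324, -0.2478, 0.2072]
ee_rot: [3.14, -0.0, -2.871]
force: [-0.4, 0.4, -2.6]
width: 0.0135
finger_force: 40.0
d mm [  4.6 -14.3  82.2] twist 0.002 | pos [ 0.5324 -0.2478  0.2072] rot [ 3.14  -0.    -2.871] t 34.7 w 0.0135 F [-0.4  0.4 -2.6] ff 40.0 q [ 0.54  0.54 -0.23  1.69  0.15  0.93  2.09]
```

```bash
python3 -m creep '[{"dx":4.6,"dy":-14.3,"dz":0,"twist":0},{"dx":0,"dy":0,"dz":0,"twist":0},{"dx":0,"dy":0,"dz":15,"twist":0},{"dx":0,"dy":0,"dz":20,"twist":0},{"dx":0,"dy":0,"dz":20,"twist":0},{"dx":0,"dy":0,"dz":15,"twist":0},{"dx":0,"dy":0,"dz":8,"twist":0},{"dx":0,"dy":0,"dz":0,"twist":0},{"dx":0,"dy":0,"dz":0,"twist":0}]'; python3 - <<'E'
from h import *
shot("scene","s6.png",(290,60,450,210),4)
E
python3 go.py .5317 -.2627 .0975 -164.6
```

```text
time_s: 35.6
eef_pos: [0.5321, -0.2648, 0.1299]
ee_rot: [-3.141, 0.001, -2.873]
force: [0.3, -0.7, -2.8]
width: 0.0134
finger_force: 40.0
d mm [ 0.1  2.3 32.7] twist 0.0 | pos [ 0.5324 -0.2648  0.1302] rot [-3.141e+00  1.000e-03 -2.872e+00] t 35.6 w 0.0138 F [-0.3  1.  -3. ] ff 40.0 q [ 0.55  0.64 -0.21  1.75  0.18  0.76  2.09]
```

View pics/s6.png

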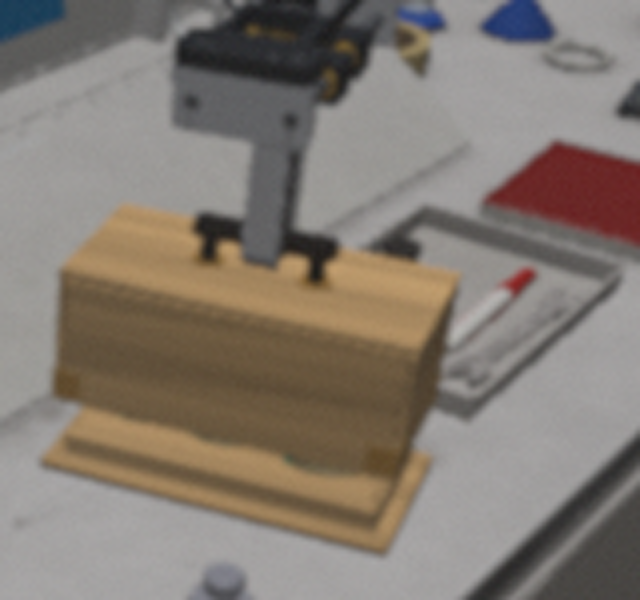

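The lid hovers level over the block, aligned with the plinth. Checking the corners numerically.

```bash
python3 - <<'E'
from h import *
def box(cx,cy,z,a,b,yaw=-164.6):
    t=np.radians(yaw);u=np.array([np.cos(t),np.sin(t)]);v=np.array([-u[1],u[0]])
    P=[np.r_[np.array([cx,cy])+s*a/2*u+r*b/2*v,z] for s,r in((-1,-1),(1,-1),(1,1),(-1,1))]
    return ((proj("scene",P)-[290,60]+.5)*4).round(0).tolist()
print("plinth",box(.5322,-.2627,.008,.205,.106)); print("lid bottom",box(.5328,-.2648,.0427,.197,.098)); print("lid top",box(.5328,-.2648,.1227,.197,.098))
E
```

```text
plinth [[41.0, 456.0], [390.0, 547.0], [435.0, 452.0], [108.0, 373.0]]
lid bottom [[54.0, 401.0], [395.0, 485.0], [438.0, 400.0], [117.0, 326.0]]
lid top [[60.0, 272.0], [421.0, 352.0], [464.0, 273.0], [125.0, 203.0]]
```

```bash
python3 -m creep '[{"dx":0,"dy":1.9,"dz":0,"twist":0},{"dx":0,"dy":0,"dz":5,"twist":0},{"dx":0,"dy":0,"dz":5,"twist":0},{"dx":0,"dy":0,"dz":3,"twist":0},{"dx":0,"dy":0,"dz":3,"twist":0},{"dx":0,"dy":0,"dz":2,"twist":0},{"dx":0,"dy":0,"dz":0,"twist":0},{"dx":0,"dy":0,"dz":0,"twist":0}]'; python3 go.py .5317 -.2627 .0965 -164.6
```

```text
time_s: 36.45
eef_pos: [0.5312, -0.2628, 0.1113]
ee_rot: [3.142, 0.0, -2.872]
force: [0.7, -0.2, -3.5]
width: 0.0135
finger_force: 40.0
d mm [-0.5 -0.1 14.8] twist 0.0 | pos [ 0.5312 -0.2628  0.1113] rot [ 3.142  0.    -2.872] t 36.5 w 0.0135 F [ 0.7 -0.2 -3.5] ff 40.0 q [ 0.54  0.67 -0.2   1.77  0.19  0.72  2.08]
```

```bash
python3 -m creep '[{"dx":-0.5,"dy":0,"dz":3,"twist":0},{"dx":0,"dy":0,"dz":3,"twist":0},{"dx":0,"dy":0,"dz":3,"twist":0},{"dx":0,"dy":0,"dz":2,"twist":0},{"dx":0,"dy":0,"dz":1,"twist":0},{"dx":0,"dy":0,"dz":0,"twist":0},{"dx":0,"dy":0,"dz":0,"twist":0}]'; python3 go.py .5317 -.2627 .0955 -164.6
```

```text
time_s: 37.15
eef_pos: [0.5317, -0.2626, 0.0994]
ee_rot: [3.142, 0.0, -2.872]
force: [-0.7, -0.3, -3.7]
width: 0.0133
finger_force: 40.0
d mm [ 0.  -0.1  3.9] twist 0.0 | pos [ 0.5317 -0.2626  0.0994] rot [ 3.142  0.    -2.872] t 37.1 w 0.0133 F [-0.7 -0.3 -3.7] ff 40.0 q [ 0.54  0.68 -0.2   1.78  0.19  0.7   2.07]
```

No contact with the block sides; carrying on down the last 4 mm.

```bash
python3 -m creep '[{"dx":0,"dy":0,"dz":1.5,"twist":0},{"dx":0,"dy":0,"dz":1,"twist":0},{"dx":0,"dy":0,"dz":0.8,"twist":0},{"dx":0,"dy":0,"dz":0.6,"twist":0},{"dx":0,"dy":0,"dz":0.3,"twist":0},{"dx":0,"dy":0,"dz":0,"twist":0},{"dx":0,"dy":0,"dz":0,"twist":0}]'; python3 go.py .5317 -.2627 .0955 -164.6
```

```text
time_s: 37.85
eef_pos: [0.5315, -0.2625, 0.0954]
ee_rot: [3.141, -0.0, -2.872]
force: [-1.3, 1.4, 0.1]
width: 0.0137
finger_force: 40.0
d mm [-0.1 -0.3 -0.1] twist 0.0 | pos [ 0.5315 -0.2625  0.0954] rot [ 3.141 -0.    -2.872] t 37.9 w 0.0137 F [-1.3  1.4  0.1] ff 40.0 q [ 0.53  0.69 -0.2   1.78  0.2   0.69  2.07]
```

Seated at the expected height, and the force unloaded. Releasing and retreating.

```bash
python3 -m creep '[{"dx":0,"dy":0,"dz":0,"twist":0},{"dx":0,"dy":0,"dz":0,"twist":0},{"dx":0,"dy":0,"dz":0,"twist":0},{"dx":0,"dy":0,"dz":0,"twist":0},{"dx":0,"dy":0,"dz":0,"twist":0},{"dx":0,"dy":0,"dz":-8,"twist":0},{"dx":0,"dy":0,"dz":-25,"twist":0},{"dx":0,"dy":0,"dz":-35,"twist":0},{"dx":0,"dy":0,"dz":-35,"twist":0},{"dx":0,"dy":0,"dz":-20,"twist":0}]' 0.5 20;python3 -m creep '[{"dx":10,"dy":15,"dz":0,"twist":0},{"dx":10,"dy":30,"dz":0,"twist":0},{"dx":10,"dy":30,"dz":0,"twist":0},{"dx":10,"dy":30,"dz":0,"twist":0},{"dx":0,"dy":30,"dz":0,"twist":0},{"dx":0,"dy":30,"dz":0,"twist":0},{"dx":0,"dy":15,"dz":0,"twist":0},{"dx":0,"dy":0,"dz":0,"twist":0},{"dx":0,"dy":0,"dz":0,"twist":0}]'; python3 - <<'E'
from h import *
shot("scene","s7.png",(230,70,430,220),4)
E
```

```text
time_s: 38.85
eef_pos: [0.5329, -0.263, 0.2217]
ee_rot: [-3.139, 0.003, -2.872]
force: [1.3, -0.7, -0.4]
width: 0.0469
finger_force: 0.0
time_s: 39.75
eef_pos: [0.4459, -0.1008, 0.2185]
ee_rot: [-3.14, 0.001, -2.873]
force: [0.7, -0.6, 0.8]
width: 0.0471
finger_force: 0.0
```

View pics/s7.png

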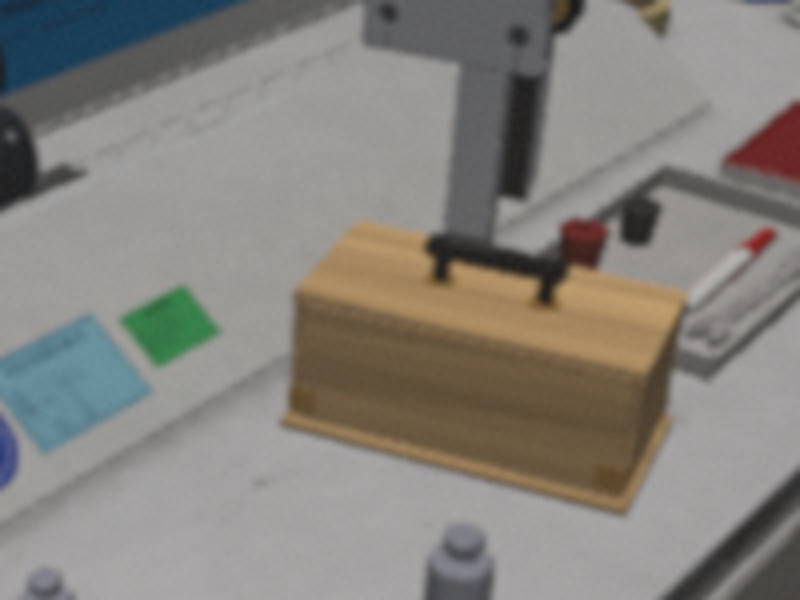

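The lid sits down on the plinth with an even rim (crop (285,420) to (625,510) to (670,425)), the steel weights are standing, and the arm is clear. Handing in.

```bash
python3 - <<'E'
from station import *
print(hand_in())
E
```

```text
the job is handed in; nothing more can be done
None
```

I put the three brass weights upright into their own wells, set the cover fully down on the case, left the steel weights where they stood, and handed the job in at about 40 s; no verdict was returned.

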